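# Zero the two-wheel tally counter with a fingertip

## Task

Before the next sale, set the tally counter back to zero: with a fingertip flick the edge of each of its two thumbwheels away from the robot, click by click, until that wheel's knobbed tooth clicks home in line with the fixed pointer blade beside it, and never go past it. Do not lift the counter or shove it along the table, and leave the tin, ink bottle and iron weight standing where they are.

Things in the scene. Friction and masses are not known exactly. Their poses are not given: they have to be found in the camera images.
- counter: Grey bench tally counter, loose, 2.6 kg; case 130 (x) by 180 (y) mm, deck z 55 mm. Origin: centre of underside; +x away from the robot at yaw 0, +y left. Thumbwheels in slots at y +55 and -55 mm. Between them a housing |y|<28, |x|<18 mm, top z 93 mm, a steel pointer blade at each end (leaning 24 deg to the back, tip z 111 mm); outer bearings |y| 71 to 79 mm, top z 85 mm
- left_axle (a point): Left (+y) wheel's centre, on the axle along the counter's y, 75 mm above the table. 12 mm wide; hub radius 14 mm; five straight teeth 8 mm thick, 72 deg apart, round tips reaching 46 mm. At rest one tooth leans 24 deg from vertical to the back, one 48 deg to the front (-x; tip end centre 31 mm ahead, z 103 mm): push that one to +x near its tip, then lift, as the next rises under the finger.
- right_axle (a point): Right (-y) wheel's centre, on the axle along the counter's y, 75 mm above the table. 12 mm wide; hub radius 14 mm; five straight teeth 8 mm thick, 72 deg apart, round tips reaching 46 mm. At rest one tooth leans 24 deg from vertical to the back, one 48 deg to the front (-x; tip end centre 31 mm ahead, z 103 mm): push that one to +x near its tip, then lift, as the next rises under the finger.
- left_wheel (a joint): Angle (rad) of the left (+y) thumbwheel: 0 = knobbed tooth in line with its pointer; grows as the wheel's top moves away (+x), to advance it. Rests only on whole clicks of 1.257 (72 deg); starts 1, 2 or 3 clicks short. Pushed past half a click, a sprung detent pulls it on, else back. About 2 N at a tooth tip (polished, slippery); no coasting. Stops at -4.4 and 1.9: it cannot come round backwards.
- right_wheel (a joint): Angle (rad) of the right (-y) thumbwheel: 0 = knobbed tooth in line with its pointer; grows as the wheel's top moves away (+x), to advance it. Rests only on whole clicks of 1.257 (72 deg); starts 1, 2 or 3 clicks short. Pushed past half a click, a sprung detent pulls it on, else back. About 2 N at a tooth tip (polished, slippery); no coasting. Stops at -4.4 and 1.9: it cannot come round backwards.
- left_knob (a point): centre of the cross barrel (14 mm diameter, 24 mm wide along y) on the tip of the left wheel's one knobbed tooth, 42 mm from the axle; at zero 17 mm behind the axle, z 113 mm. A fingertip end 16 to 21 mm above the axle, its leading face moved from 52 mm ahead of the axle to about 6 mm ahead of it, turns the wheel over by one click; the detent finishes the turn when the finger lifts.
- right_knob (a point): the same point on the right wheel, which is worked in the same way
- nail_tin: round red tin, 67 mm across, 48 mm high, loose, standing left of the counter; origin at the centre of its underside; bystander
- ink_bottle: square glass ink bottle 44x44 mm, 63 mm high, loose, standing right of the counter; origin at the centre of its underside; bystander
- iron_weight: knobbed iron scale weight, 60 mm across, 44 mm high, loose, standing behind the counter; origin at the centre of its underside; bystander

How it is judged:
By the outcome, as a careful person would: the job done as asked, in the order asked, and still so for the second after the job is handed in, with the robot touching nothing.
It also fails if it takes over 54 s, if anything falls off the work surface, if the arm or the gripper's body presses on something with over 40 N, if the wrist force passes 120 N, or if a joint passes its speed limit or range.

## Robot

A 6-joint arm with a two-finger parallel gripper is mounted at the origin on a cart in front of the work surface, level with it; the furniture and walls round the work are solid. World frame = base frame: x ahead of the robot, y to its left, z up, the work surface at z = 0. Lengths are in m, angles in rad, forces in N, time in s.
With the tool pointing down it reaches from about 0.25 to 0.725 m from the base axis. Payload 4 kg.
Tool frame: the origin (TCP) lies midway between the tips of the shut fingers; the grasp point (between the pads) lies 19 mm behind it; z points along the fingers, y is the line along which they close (so a half turn about z gives the same grasp; the last joint's range is limited). The gripper opens to 85 mm and grips with 20 to 120 N. Pads are 22 mm wide; open, the fingers measure 114 mm over their backs; the gripper's body (76 mm by 85 mm) begins 54 mm behind the grasp point. The pads swing forward as they close: fully open they stand 13 mm farther back than shut.
Start: joints at [-1.28, 0.241, 0.005, 1.335, 0, 1.571], TCP at [0.143, -0.479, 0.231] pointing down, gripper open.
Joint ranges: [-2.72, 2.72], [-1.05, 1.87], [-1.09, 1.28], [-1.99, 2.15], [-1.42, 1.44], [-3.14, 3.14]. Speed limits (rad/s): [2.79, 2.79, 3.14, 3.14, 3.14, 3.14].

## Interface

Orientations are given as a unit quaternion [x, y, z, w].
In Python, from workcell import get_obs, camera, job_done, silhouettes gives the robot as it stands. The module is installed in compiled form; this text tells all that it offers.
- The arm moves only by the tool drive_tool, never from a script. Its argument "increments" is a list of rows, each a list of 3 entries, a list of its own where there are three numbers: the shift along the world's x, y, z in mm, then the turn, a rotation vector about the world's x, y, z in degrees, then the opening, from 0 (shut) to 1 (fully open). A call has 1 to 8 rows; each row shifts and turns the commanded pose from where the row before left it; what a row does not reach is not made up. A row lasts 1/12 s, in which the tool goes at most 41.7 mm and 7.16 degrees, less where a joint would pass 70% of its speed; a pose out of reach is approached as far as the arm can. A call is refused whole if a number of a shift passes 41.7 or a number of a turn 7.16, either way. A call with a gripper value outside its range is refused whole. The fingers move at their own pace and stop on an object; the grip force is fixed at half the most. Time passes only in rows, so rows that do not move let the fingers close. It gives the time, the measured TCP pose, the force, the opening and the grip force at its end, in the units of the state.
- get_obs(): the state, without advancing time (a new reading comes with each control period).
- camera(name): name is "side" or "top" or "wrist"; returns a dict with "image" (400x640x3 uint8, red, green, blue), "K" (3x3 intrinsics, pixels), "view" (4x4, takes a point from world to camera coordinates). Camera axes: x right, y down, z forward; pixel columns grow to the right and rows downward; lengths in m; the calibration is good to about 2 mm. A picture is of the moment at which its call begins. There is no depth.
- job_done(): hands the job in; it is judged then, once.
Trained networks look in a picture, given as the dict that the camera call returned (one of the last four; its "shot" number tells which), for a name from the list of things; names that differ only in an ending like _2 or _b are one class to them, and where a whole thing is asked for, a point or a joint stands for the part that bears it (a point fixed in the world has none). Each returns a list of dicts, best first, with "conf" (0 to 1); they miss things now and then, are a little off and sometimes report something else, mostly with a low value. They report only what shows in the picture. A call takes as long as a camera call.
- silhouettes(query, picture): "region" (400x640 bool, what is visible of it) and "bbox" ([left, top, right, bottom] in pixels, round what is visible of it).
The state is a dict: "clock": time; "joint_pos": joint angles; "joint_vel": joint speeds; "tau": joint torques, N m; "eef_pos": TCP position; "tool_rot": TCP orientation; "ft_force": force on the tool from outside, world axes, zero at the start; "ft_torque": the same for the moment, N m; "grip_width": finger opening in m; "grasp_force": force on a finger pad.
Only numpy, scipy, OpenCV 4.12 (cv2) and the standard library are available. Lean on these libraries where they do the work, as an engineer would, in place of code of your own. Each camera call takes 0.05 s, during which the arm holds its last target. There are 200 camera calls.

## Working session

There is one attempt and no reset: what is moved stays moved. The work goes in short steps, Python scripts to look and compute and a tool call to move; the robot and the scene stay as the last step left them, time stands still between calls to the robot, and variables do not carry over. Pictures are saved under pics/ and viewed, at most 10 in all, crops included, and the job is handed in when it is done.

Besides the shell and the picture viewer there is one more tool, called after "Call:" as name(argument=value, ...) on one line, values as JSON. drive_tool: Moves the arm, as the interface text tells. Its arguments: {"type":"object","properties":{"increments":{"type":"array"}},"required":["increments"]}

```bash
mkdir -p pics
cat > h.py <<'E'
import numpy as np,cv2
from workcell import *
def ray(c,uv):
    K,V=c["K"],np.array(c["view"]);R,t=V[:3,:3],V[:3,3]
    d=R.T@np.linalg.inv(K)@np.array([uv[0],uv[1],1.]);return -R.T@t,d
def onz(c,uv,z):
    o,d=ray(c,uv);return o+d*(z-o[2])/d[2]
def proj(c,P):
    V=np.array(c["view"]);p=(V[:3,:3]@np.atleast_2d(P).T).T+V[:3,3];q=(c["K"]@p.T).T;return q[:,:2]/q[:,2:]
def save(c,n,box=None,s=1):
    im=c["image"][:,:,::-1]
    if box: im=im[box[1]:box[3],box[0]:box[2]]
    cv2.imwrite("pics/"+n,cv2.resize(im,None,fx=s,fy=s,interpolation=cv2.INTER_CUBIC))
E
python3 - <<'E'
from h import *
t=camera("top");s=camera("side")
cv2.imwrite("pics/a.png",np.hstack([cv2.resize(x["image"][:,:,::-1],None,fx=1,fy=1) for x in (t,s)])[:,:] if 0 else np.vstack([t["image"],s["image"]])[:,:,::-1][:, :])
save(t,"t.png",None,1.25);save(s,"s.png",None,1.25)
for n in ["counter","left_knob","right_knob","left_wheel","right_wheel","nail_tin","ink_bottle","iron_weight"]:
    for c,m in((t,"top"),(s,"side")):
        for r in silhouettes(n,c)[:2]:
            ys,xs=np.nonzero(r["region"]);print(n,m,round(r["conf"],2),r["bbox"],xs.mean().round(1),ys.mean().round(1), onz(c,(xs.mean(),ys.mean()),.05).round(3))
print(ray(t,(320,200)),ray(s,(320,200)))
print(get_obs())
E
```

```text
counter top 0.91 [295.5, 186.5, 368.1, 253.6] 332.9 220.4 [0.557 0.017 0.05 ]
counter side 0.7 [262.9, 186.4, 337.0, 264.0] 299.9 228.9 [ 0.552 -0.008  0.05 ]
left_knob top 0.52 [306.6, 211.1, 319.7, 240.8] 315.2 227.2 [0.538 0.068 0.05 ]
left_knob side 0.84 [273.3, 190.7, 304.5, 218.1] 287.5 203.4 [0.54  0.103 0.05 ]
right_knob top 0.59 [343.8, 197.3, 356.4, 225.4] 351.0 212.9 [ 0.578 -0.034  0.05 ]
right_knob side 0.51 [257.8, 186.8, 337.3, 265.9] 299.9 228.7 [ 0.552 -0.007  0.05 ]
left_wheel top 0.71 [308.6, 208.0, 322.9, 241.8] 315.5 227.5 [0.537 0.067 0.05 ]
left_wheel top 0.47 [344.0, 198.5, 357.3, 226.6] 351.1 213.0 [ 0.578 -0.035  0.05 ]
left_wheel side 0.67 [272.1, 187.6, 303.9, 215.2] 286.9 202.7 [0.538 0.106 0.05 ]
right_wheel top 0.71 [345.0, 201.6, 354.3, 226.1] 351.4 212.8 [ 0.578 -0.035  0.05 ]
right_wheel side 0.76 [295.7, 210.0, 329.0, 241.8] 309.5 225.5 [ 0.578 -0.     0.05 ]
nail_tin top 0.69 [263.7, 233.4, 290.2, 256.0] 275.9 245.0 [0.489 0.179 0.05 ]
nail_tin side 0.74 [252.5, 187.0, 277.5, 208.9] 264.6 196.3 [0.484 0.147 0.05 ]
ink_bottle side 0.75 [319.8, 255.0
[... 596 characters left out ...]
_pos': array([-1.28000627e+00,  2.40587376e-01,  5.00572115e-03,  1.33519897e+00,
        2.37197341e-05,  1.57079666e+00]), 'joint_vel': array([-1.25662333e-03, -1.05016597e-03, -2.36476593e-04,  5.51414524e-05,
       -1.84049355e-05, -1.62807375e-03]), 'tau': array([ 6.34925509e-04, -3.72195160e+01,  2.52693307e+01,  9.91070119e-04,
        8.06246163e-06, -3.07446996e-06]), 'eef_pos': array([ 0.1433623 , -0.47900945,  0.23131496]), 'tool_rot': array([9.89448774e-01, 1.44883136e-01, 1.28722599e-05, 6.05020135e-06]), 'ft_force': array([-0.3035453 ,  0.41914752,  0.33299431]), 'ft_torque': array([ 0.00418112, -0.00272261, -0.02380233]), 'grasp_force': 0.0, 'grip_width': 0.08561936770508326}
```

View pics/t.png

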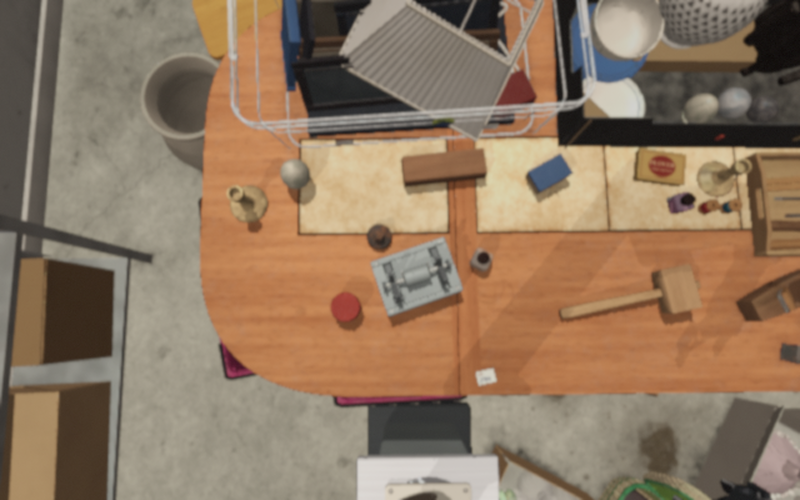

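View pics/s.png

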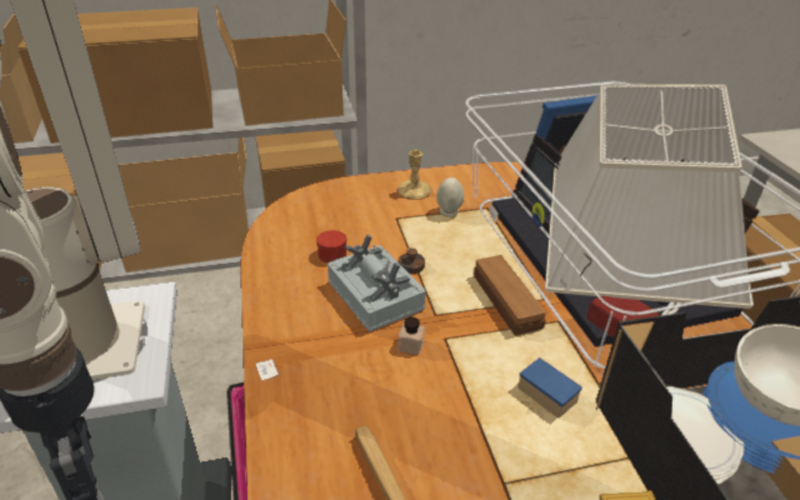

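The top view shows the counter at about (416,276), yawed about +21°, with the tin on its left, the ink bottle on its right and the weight behind it. The side view shows both wheels, at about (365,250) and (390,280). I'll move closer for a wrist view.

Call:
drive_tool(increments=[[[19,32,2],[0,0,0],0],[[19,32,2],[0,0,0],0],[[19,32,2],[0,0,0],0],[[19,32,2],[0,0,0],0],[[19,32,2],[0,0,0],0],[[19,32,2],[0,0,0],0],[[19,32,2],[0,0,0],0],[[19,32,2],[0,0,0],0]])

```text
clock: 1.57
eef_pos: [0.2958, -0.2214, 0.2477]
tool_rot: [0.989, 0.145, 0.0, 0.0]
ft_force: [1.2, 0.5, -0.3]
grip_width: -0.0003
grasp_force: 0.0
```

Call:
drive_tool(increments=[[[19,32,2],[0,0,0],0],[[19,32,2],[0,0,0],0],[[19,32,2],[0,0,0],0],[[19,32,2],[0,0,1],0],[[19,32,2],[0,0,1],0],[[19,32,2],[0,0,1],0],[[19,32,2],[0,0,1],0],[[0,0,0],[0,0,0],0]])

```text
clock: 2.23
eef_pos: [0.4314, 0.0059, 0.2616]
tool_rot: [0.983, 0.183, 0.002, -0.001]
ft_force: [0.1, -0.6, 0.5]
grip_width: 0.0002
grasp_force: 0.0
```

Run:
```python
from h import *
t=camera("wrist");save(t,"w.png",None,1.25)
print(get_obs()["eef_pos"],get_obs()["tool_rot"],ray(t,(320,200)))
for n in ["counter","left_knob","right_knob","left_wheel","right_wheel"]:
    for r in silhouettes(n,t)[:2]:
        ys,xs=np.nonzero(r["region"]);print(n,round(r["conf"],2),r["bbox"],xs.mean().round(1),ys.mean().round(1), onz(t,(xs.mean(),ys.mean()),.075).round(3))
```

```text
[0.42970664 0.00362231 0.26125718] [ 9.83246736e-01  1.82279272e-01  3.40217293e-04 -8.56930556e-05] (array([0.50528869, 0.03512686, 0.40415415]), array([-0.30130944, -0.09889037, -0.94858653]))
counter 0.94 [268.9, 3.2, 447.0, 123.5] 355.0 59.0 [0.554 0.021 0.075]
left_knob 0.93 [286.1, 3.2, 327.5, 102.1] 302.4 53.5 [0.54  0.073 0.075]
right_knob 0.69 [388.3, 12.9, 433.0, 101.4] 411.7 56.2 [ 0.577 -0.031  0.075]
left_wheel 0.91 [288.2, 2.8, 332.4, 100.2] 302.4 53.5 [0.54  0.073 0.075]
right_wheel 0.98 [386.5, 6.3, 434.5, 101.9] 411.9 56.1 [ 0.578 -0.031  0.075]
```

View pics/w.png

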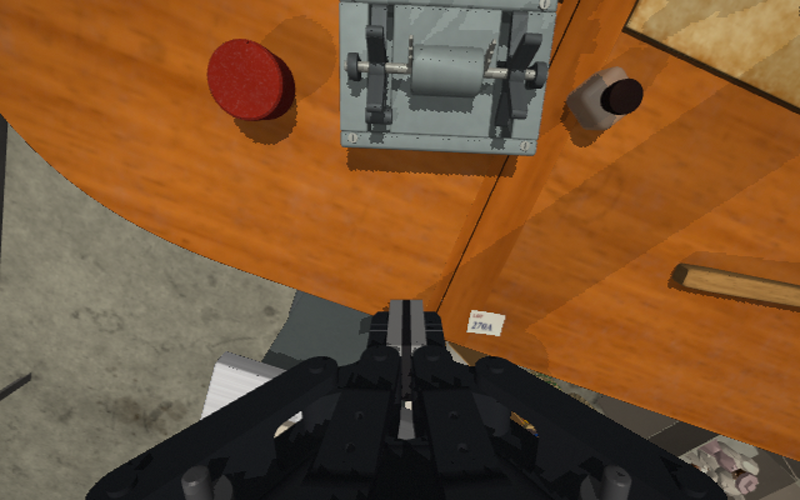

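The wrist view shows the counter at the top edge, with the left wheel at about (377,65) and the right wheel at about (512,70). I'll back off and go lower for a full close view.

Call:
drive_tool(increments=[[[-25,-8,-15],[0,0,0],0],[[-25,-8,-15],[0,0,0],0],[[-15,-4,-15],[0,0,0],0],[[0,0,-15],[0,0,0],0],[[0,0,0],[0,0,0],0],[[0,0,0],[0,0,0],0]])

```text
clock: 3.03
eef_pos: [0.3627, -0.0199, 0.2014]
tool_rot: [0.984, 0.178, -0.0, -0.0]
ft_force: [-0.3, -0.2, -0.0]
grip_width: 0.0002
grasp_force: 0.0
```

Run:
```python
from h import *
t=camera("wrist");print(get_obs()["eef_pos"],ray(t,(320,200)))
np.savez("w2.npz",**{k:np.array(t[k]) for k in("image","K","view")})
r=silhouettes("counter",t)[0];l,tp,rr,b=[int(v) for v in r["bbox"]];print(r["bbox"],r["conf"])
np.save("reg.npy",r["region"])
box=(max(0,l-8),max(0,tp-8),rr+8,b+8);print(box);save(t,"w2.png",box,3)
for n in ["left_wheel","right_wheel"]:
    r=silhouettes(n,t)[0];print(n,r["bbox"])
```

```text
[ 0.36367134 -0.01969719  0.20203914] (array([0.4373324 , 0.00894285, 0.3436419 ]), array([-0.3055853 , -0.09796229, -0.94731416]))
[253.0, 5.6, 464.2, 49.5] 0.94
(245, 0, 472, 57)
left_wheel [281.6, 0.0, 309.9, 9.5]
right_wheel [253.1, 2.2, 463.3, 50.4]
```

View pics/w2.png

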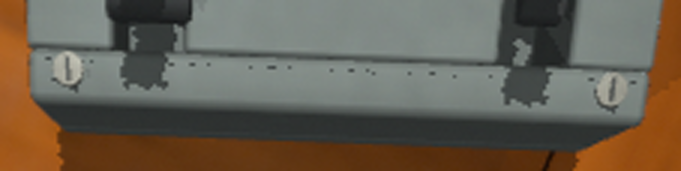

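I moved the wrong way: the camera looks back towards the robot, so I need to go forward. The view shows only the counter's front edge.

Call:
drive_tool(increments=[[[0,0,30],[0,0,0],0],[[20,8,20],[0,0,0],0],[[30,9,10],[0,0,0],0],[[30,9,0],[0,0,0],0],[[30,9,0],[0,0,0],0],[[25,5,0],[0,0,0],0],[[0,0,0],[0,0,0],0],[[0,0,0],[0,0,0],0]])

```text
clock: 3.9
eef_pos: [0.4995, 0.0215, 0.2608]
tool_rot: [0.984, 0.18, -0.0, -0.0]
ft_force: [-0.0, 0.2, 0.4]
grip_width: 0.0002
grasp_force: 0.0
```

Run:
```python
from h import *
t=camera("wrist");print(get_obs()["eef_pos"],ray(t,(320,200)))
np.savez("w3.npz",**{k:np.array(t[k]) for k in("image","K","view")})
r=silhouettes("counter",t)[0];l,tp,rr,b=[int(v) for v in r["bbox"]];print(r["bbox"],r["conf"])
np.save("reg.npy",r["region"])
box=(max(0,l-8),max(0,tp-8),rr+8,b+8);print(box);save(t,"w3.png",box,3)
for n in ["left_wheel","right_wheel"]:
    r=silhouettes(n,t)[0];print(n,r["bbox"])
s=camera("side");np.savez("s3.npz",**{k:np.array(s[k]) for k in("image","K","view")})
save(s,"s3.png",(250,180,350,270),7)
```

```text
[0.49850088 0.02117267 0.2610576 ] (array([0.5741448 , 0.05053203, 0.40306959]), array([-0.30556946, -0.099097  , -0.94720124]))
[264.3, 62.3, 426.6, 182.4] 0.67
(256, 54, 434, 190)
left_wheel [279.2, 79.8, 317.7, 159.8]
right_wheel [372.1, 83.1, 415.2, 163.4]
```

View pics/w3.png

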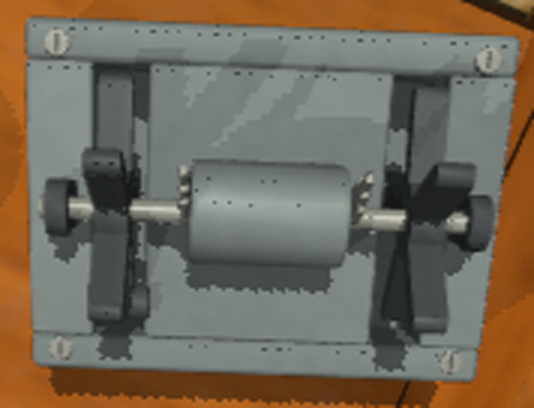

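View pics/s3.png

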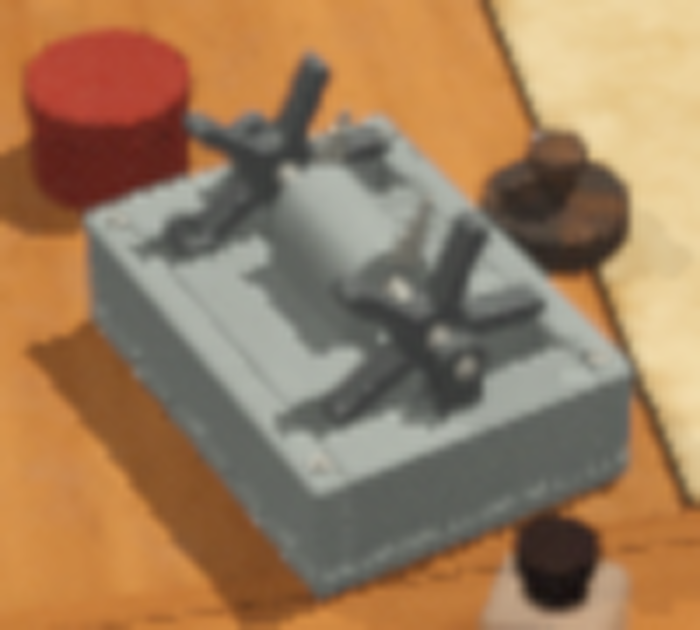

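In the crop, the left wheel's barrel seems to show at (140,300), under its front tooth, so it is about 2 clicks short. The right wheel shows no knob, so it is probably 3 short. Deck corners are at (28,17), (520,38), (470,380) and (35,365).

Run:
```python
from h import *
from scipy.optimize import least_squares
t=dict(np.load("w3.npz"));s=dict(np.load("s3.npz"))
uw=np.array([[28,17],[520,38],[470,380],[35,365],[58,207],[480,222]])/3+[256,54]-.0
us=np.array([[86,212],[318,494],[632,368],[320,595]])/7+[250,180]
P=lambda p,L:np.array([[p[0]+np.cos(p[2])*a-np.sin(p[2])*b,p[1]+np.sin(p[2])*a+np.cos(p[2])*b,c] for a,b,c in L])
Lw=[(.065,.09,.055),(.065,-.09,.055),(-.065,-.09,.055),(-.065,.09,.055),(0,.075,.075),(0,-.075,.075)]
Ls=[(-.065,.09,.055),(-.065,-.09,.055),(.065,-.09,.055),(-.065,-.09,0)]
fw=lambda p:(proj(t,P(p,Lw))-uw).ravel();fs=lambda p:(proj(s,P(p,Ls))-us).ravel()
for f in(fw,fs,lambda p:np.r_[fw(p),fs(p)]):
    r=least_squares(f,[.55,.02,.35]);p=r.x;print(p[:2].round(4),np.degrees(p[2]).round(2),r.fun.round(1))
L=[(a,y,.0935) for y in(.055,-.055) for a in(-.080,-.063,-.017)]
print(P(p,L).round(4)); np.save("p.npy",p)
```

```text
[0.5572 0.0203] 18.55 [-1.5 -1.   1.7 -0.9  2.3  1.4 -1.2  0.9  0.3 -0.1 -1.5  0.5]
[0.5585 0.0186] 18.14 [-0.5 -0.9 -0.3 -0.7  1.1 -0.7 -0.3  1.8]
[0.5573 0.0202] 18.57 [-1.4 -1.   1.8 -1.   2.4  1.4 -1.1  0.8  0.5 -0.1 -1.4  0.4 -1.2 -1.
 -0.6 -1.1  0.6 -1.2 -0.6  1.5]
[[ 0.464   0.0469  0.0935]
 [ 0.4801  0.0523  0.0935]
 [ 0.5237  0.067   0.0935]
 [ 0.499  -0.0574  0.0935]
 [ 0.5151 -0.052   0.0935]
 [ 0.5587 -0.0373  0.0935]]
```

Call:
drive_tool(increments=[[[-10,15,0],[0,0,-1.15],0],[[-11,15,0],[0,0,-1.15],0],[[0,0,-35],[0,0,0],0],[[0,0,-35],[0,0,0],0],[[0,0,-35],[0,0,0],0],[[0,0,-20],[0,0,0],0],[[0,0,0],[0,0,0],0],[[0,0,0],[0,0,0],0]])

```text
clock: 4.82
eef_pos: [0.4763, 0.0507, 0.1363]
tool_rot: [0.987, 0.159, -0.001, -0.0]
ft_force: [0.4, -0.4, 0.8]
grip_width: -0.0002
grasp_force: 0.0
```

Run:
```python
from h import *
o=get_obs();print(o["eef_pos"].round(4),o["tool_rot"].round(4),np.degrees(2*np.arctan2(o["tool_rot"][1],o["tool_rot"][0])))
s=camera("side");t=camera("top")
for n in["left_knob","right_knob","left_wheel","right_wheel"]:
  for c,m in((s,"side"),(t,"top")):
    print(n,m,[(round(r["conf"],2),np.round(r["bbox"])) for r in silhouettes(n,c)[:2]])
a=s["image"][175:260,245:345];b=t["image"][180:265,285:385]
w=cv2.resize(np.hstack([a,b])[:,:,::-1],None,fx=4,fy=4,interpolation=cv2.INTER_CUBIC)
cv2.imwrite("pics/st1.png",w)
```

```text
[0.4763 0.0507 0.1363] [ 9.872e-01  1.594e-01 -1.000e-03 -1.000e-04] 18.343889457355868
left_knob side [(0.66, array([276., 188., 302., 217.]))]
left_knob top []
right_knob side [(0.55, array([297., 209., 328., 239.]))]
right_knob top [(0.52, array([344., 199., 358., 228.]))]
left_wheel side [(0.52, array([272., 190., 306., 216.]))]
left_wheel top []
right_wheel side [(0.73, array([296., 208., 326., 238.])), (0.25, array([261., 192., 343., 265.]))]
right_wheel top [(0.49, array([344., 201., 359., 225.])), (0.19, array([292., 179., 313., 200.]))]
```

View pics/st1.png

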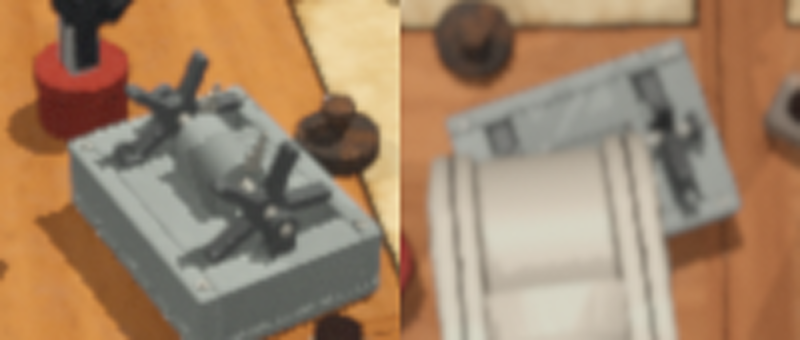

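Call:
drive_tool(increments=[[[1,0.5,-25],[0,0,0],0],[[0,0,-17.5],[0,0,0],0],[[0,0,0],[0,0,0],0],[[7.6,2.5,0],[0,0,0],0],[[7.6,2.5,0],[0,0,0],0],[[0,0,0],[0,0,0],0],[[0,0,0],[0,0,0],0]])

```text
clock: 5.9
eef_pos: [0.4952, 0.0568, 0.0949]
tool_rot: [0.987, 0.16, 0.001, 0.0]
ft_force: [-0.0, -0.1, -0.9]
grip_width: -0.0001
grasp_force: 0.0
```

Call:
drive_tool(increments=[[[4,1.3,0],[0,0,0],0],[[0,0,0],[0,0,0],0]])

```text
clock: 6.07
eef_pos: [0.4971, 0.0576, 0.094]
tool_rot: [0.987, 0.16, -0.001, 0.0]
ft_force: [-2.7, -0.9, 0.2]
grip_width: -0.0002
grasp_force: 1.5
```

Call:
drive_tool(increments=[[[4,1.3,0],[0,0,0],0],[[0,0,0],[0,0,0],0]])

```text
clock: 6.23
eef_pos: [0.501, 0.059, 0.0937]
tool_rot: [0.987, 0.16, -0.001, 0.0]
ft_force: [-2.1, -1.0, 1.1]
grip_width: -0.0001
grasp_force: 1.6
```

Call:
drive_tool(increments=[[[4,1.3,0],[0,0,0],0],[[0,0,0],[0,0,0],0]])

```text
clock: 6.4
eef_pos: [0.5064, 0.0606, 0.094]
tool_rot: [0.987, 0.16, 0.001, -0.0]
ft_force: [-1.2, -0.3, 0.9]
grip_width: -0.0003
grasp_force: 0.9
```

Call:
drive_tool(increments=[[[6,2,0],[0,0,0],0],[[6,2,0],[0,0,0],0],[[5.5,1.8,0],[0,0,0],0],[[0,0,0],[0,0,0],0]])

```text
clock: 6.73
eef_pos: [0.5258, 0.0669, 0.0942]
tool_rot: [0.987, 0.16, 0.002, -0.0]
ft_force: [1.7, 1.1, 0.3]
grip_width: -0.0003
grasp_force: 1.2
```

Call:
drive_tool(increments=[[[0,0,25],[0,0,0],0],[[0,0,25],[0,0,0],0],[[-25,-8,10],[0,0,0],0],[[-24,-8,0],[0,0,0],0],[[0,0,30],[0,0,0],0],[[0,0,35],[0,0,0],0],[[0,0,0],[0,0,0],0]])

```text
clock: 7.32
eef_pos: [0.4771, 0.0505, 0.2248]
tool_rot: [0.987, 0.159, 0.006, 0.0]
ft_force: [1.7, -0.3, 1.2]
grip_width: 0.0
grasp_force: 0.0
```

```bash
cat > look.py <<'E'
from h import *
import sys
o=get_obs();print(o["clock"],o["eef_pos"].round(4))
s=camera("side");t=camera("wrist")
a=s["image"][180:260,255:345];b=t["image"][:220,200:500]
f=lambda i,x:cv2.resize(i[:,:,::-1],x,interpolation=cv2.INTER_CUBIC)
cv2.imwrite("pics/"+sys.argv[1],np.vstack([f(a,(360,320))[:, :] if 0 else cv2.copyMakeBorder(f(a,(315,280)),0,0,0,285,0),f(b,(600,320)) if 0 else cv2.resize(b[:160,:,::-1],(600,320),interpolation=cv2.INTER_CUBIC)]))
p=np.load("p.npy");c,sn=np.cos(p[2]),np.sin(p[2])
# knob likelihood: expected pixel of each knob for k clicks short
for nm,y in(("L",.055),("R",-.055)):
  for k in range(5):
    th=np.radians(-24+72*k) # angle to the front from vertical
    x=-.042*np.sin(th);z=.075+.042*np.cos(th)
    P=[[p[0]+c*x-sn*yy,p[1]+sn*x+c*yy,z] for yy in(y,)]
    q=proj(t,P)[0];r=proj(s,P)[0];print(nm,k,"wristcrop",((q-[200,0])*2).round(),"sidecrop",((r-[255,180])*3.5).round())
E
python3 look.py l1.png
```

```text
7.3167 [0.4771 0.0505 0.2248]
L 0 wristcrop [248. 193.] sidecrop [140.  30.]
L 1 wristcrop [249. 308.] sidecrop [81. 61.]
L 2 wristcrop [249. 303.] sidecrop [ 77. 117.]
L 3 wristcrop [248. 213.] sidecrop [132. 119.]
L 4 wristcrop [248. 138.] sidecrop [169.  67.]
R 0 wristcrop [521. 193.] sidecrop [218. 109.]
R 1 wristcrop [496. 308.] sidecrop [157. 143.]
R 2 wristcrop [458. 302.] sidecrop [151. 201.]
R 3 wristcrop [454. 212.] sidecrop [206. 201.]
R 4 wristcrop [488. 138.] sidecrop [247. 146.]
```

View pics/l1.png

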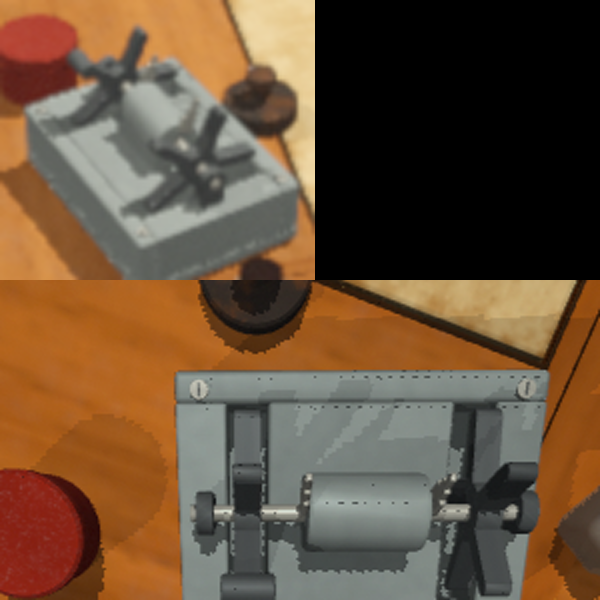

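The barrel now sits at the left wheel's front tooth, at (248,585), which matches one click short. I'll make one more flick on the left.

Call:
drive_tool(increments=[[[0,0,-30],[0,0,0],0],[[0,0,-35],[0,0,0],0],[[0,0,-35],[0,0,0],0],[[0,0,-25],[0,0,0],0],[[0,0,0],[0,0,0],0],[[8,2.7,0],[0,0,0],0],[[7,2.3,0],[0,0,0],0],[[6,2,0],[0,0,0],0]])

```text
clock: 8.08
eef_pos: [0.4965, 0.0573, 0.0955]
tool_rot: [0.987, 0.16, 0.001, 0.0]
ft_force: [-5.4, -2.4, 2.5]
grip_width: -0.0
grasp_force: 2.8
```

Call:
drive_tool(increments=[[[6,2,0],[0,0,0],0],[[6,2,0],[0,0,0],0],[[6,2,0],[0,0,0],0],[[6,2,0],[0,0,0],0],[[4,1.3,0],[0,0,0],0],[[0,0,0],[0,0,0],0]])

```text
clock: 8.58
eef_pos: [0.5257, 0.0672, 0.0946]
tool_rot: [0.987, 0.16, 0.002, -0.0]
ft_force: [2.2, 0.2, 2.1]
grip_width: 0.0003
grasp_force: 1.3
```

Call:
drive_tool(increments=[[[0,0,25],[0,0,0],0],[[0,0,25],[0,0,0],0],[[-25,-8,10],[0,0,0],0],[[-24,-8,0],[0,0,0],0],[[0,0,30],[0,0,0],0],[[0,0,35],[0,0,0],0],[[0,0,0],[0,0,0],0],[[0,0,0],[0,0,0],0]])

```text
clock: 9.25
eef_pos: [0.4757, 0.0506, 0.2212]
tool_rot: [0.987, 0.159, 0.003, 0.0]
ft_force: [0.0, 0.2, -0.6]
grip_width: -0.0
grasp_force: 0.0
```

```bash
python3 look.py l2.png|grep -v "R [24]"
```

```text
9.25 [0.4757 0.0506 0.2212]
L 0 wristcrop [251. 186.] sidecrop [140.  30.]
L 1 wristcrop [251. 303.] sidecrop [81. 61.]
L 2 wristcrop [250. 298.] sidecrop [ 77. 117.]
L 3 wristcrop [250. 206.] sidecrop [132. 119.]
L 4 wristcrop [250. 130.] sidecrop [169.  67.]
R 0 wristcrop [529. 185.] sidecrop [218. 109.]
R 1 wristcrop [502. 303.] sidecrop [157. 143.]
R 3 wristcrop [459. 206.] sidecrop [206. 201.]
```

View pics/l2.png

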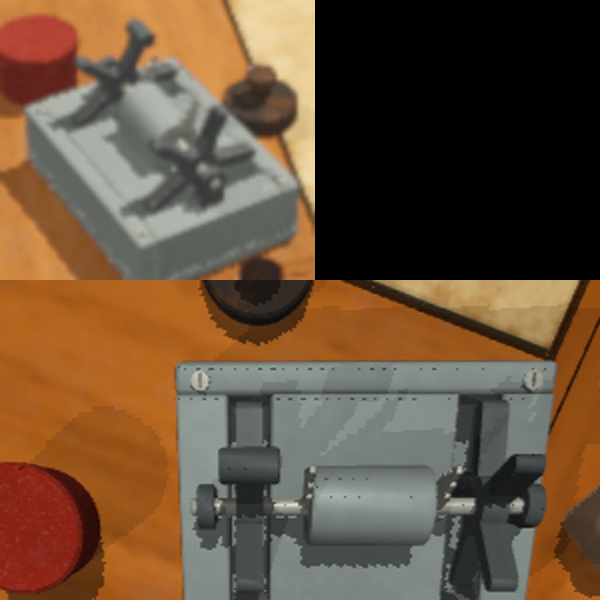

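Left is at zero: its barrel is at (250,466), where the prediction put it, and in line with the blade. Next is the right wheel.

Call:
drive_tool(increments=[[[11.6,-34.8,0],[0,0,0],0],[[11.6,-34.8,0],[0,0,0],0],[[11.6,-34.8,0],[0,0,0],0],[[0,0,-30],[0,0,0],0],[[0,0,-35],[0,0,0],0],[[0,0,-35],[0,0,0],0],[[0,0,-25],[0,0,0],0],[[0,0,0],[0,0,0],0]])

```text
clock: 10.02
eef_pos: [0.5031, -0.0535, 0.0869]
tool_rot: [0.987, 0.159, -0.007, -0.002]
ft_force: [-1.0, -0.4, -0.7]
grip_width: 0.0001
grasp_force: 0.0
```

Call:
drive_tool(increments=[[[8,2.7,0],[0,0,0],0],[[7,2.3,0],[0,0,0],0],[[6,2,0],[0,0,0],0],[[3,1,0],[0,0,0],0],[[0,0,0],[0,0,0],0]])

```text
clock: 10.43
eef_pos: [0.5341, -0.0458, 0.0951]
tool_rot: [0.987, 0.16, 0.001, 0.001]
ft_force: [-2.5, -1.3, 0.6]
grip_width: 0.0003
grasp_force: 1.1
```

Call:
drive_tool(increments=[[[6,2,0],[0,0,0],0],[[6,2,0],[0,0,0],0],[[6,2,0],[0,0,0],0],[[7,2.3,0],[0,0,0],0],[[0,0,0],[0,0,0],0]])

```text
clock: 10.85
eef_pos: [0.5606, -0.0369, 0.0944]
tool_rot: [0.987, 0.16, 0.002, 0.0]
ft_force: [2.4, -0.6, 1.4]
grip_width: 0.0001
grasp_force: 1.4
```

Call:
drive_tool(increments=[[[0,0,25],[0,0,0],0],[[0,0,25],[0,0,0],0],[[-25,-8,10],[0,0,0],0],[[-24,-8,0],[0,0,0],0],[[0,0,30],[0,0,0],0],[[0,0,35],[0,0,0],0],[[0,0,0],[0,0,0],0],[[0,0,0],[0,0,0],0]])

```text
clock: 11.52
eef_pos: [0.5111, -0.0537, 0.2217]
tool_rot: [0.987, 0.16, 0.004, 0.001]
ft_force: [-0.6, 0.6, -1.3]
grip_width: 0.0005
grasp_force: 0.0
```

```bash
python3 look.py r1.png|grep -v "L"
```

```text
11.5167 [ 0.5111 -0.0537  0.2217]
R 0 wristcrop [251. 187.] sidecrop [218. 109.]
R 1 wristcrop [251. 304.] sidecrop [157. 143.]
R 2 wristcrop [250. 298.] sidecrop [151. 201.]
R 3 wristcrop [250. 207.] sidecrop [206. 201.]
R 4 wristcrop [250. 131.] sidecrop [247. 146.]
```

View pics/r1.png

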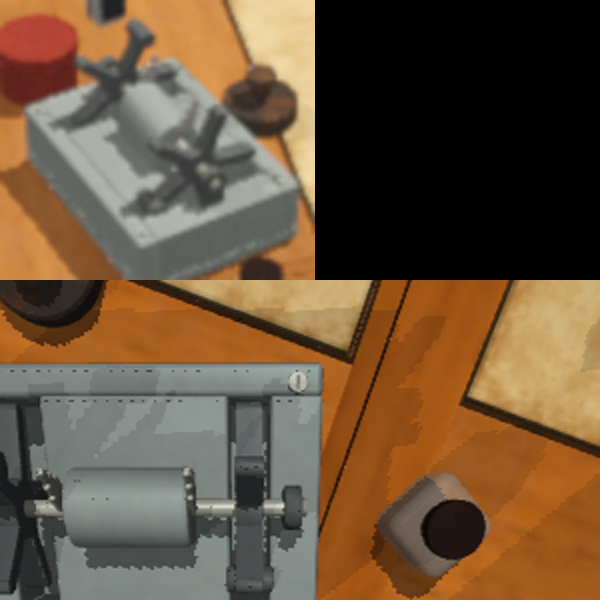

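The barrel now pokes out on both sides of the right wheel's front tooth at (250,580), so the right wheel is 2 clicks short. I've used all my picture views, so from here I check numerically against the saved crops.

Call:
drive_tool(increments=[[[0,0,-30],[0,0,0],0],[[0,0,-35],[0,0,0],0],[[0,0,-35],[0,0,0],0],[[0,0,-25],[0,0,0],0],[[0,0,0],[0,0,0],0],[[8,2.7,0],[0,0,0],0],[[7,2.3,0],[0,0,0],0],[[6,2,0],[0,0,0],0]])

```text
clock: 12.28
eef_pos: [0.5323, -0.0466, 0.0958]
tool_rot: [0.987, 0.16, 0.002, 0.001]
ft_force: [-6.6, -2.2, 3.3]
grip_width: -0.0002
grasp_force: 3.5
```

Call:
drive_tool(increments=[[[6,2,0],[0,0,0],0],[[6,2,0],[0,0,0],0],[[6,2,0],[0,0,0],0],[[6,2,0],[0,0,0],0],[[4,1.3,0],[0,0,0],0],[[0,0,0],[0,0,0],0]])

```text
clock: 12.78
eef_pos: [0.5601, -0.0368, 0.0944]
tool_rot: [0.987, 0.16, 0.002, 0.0]
ft_force: [2.2, 0.9, 1.2]
grip_width: 0.0001
grasp_force: 1.0
```

Call:
drive_tool(increments=[[[0,0,25],[0,0,0],0],[[0,0,25],[0,0,0],0],[[-25,-8,10],[0,0,0],0],[[-24,-8,0],[0,0,0],0],[[0,0,30],[0,0,0],0],[[0,0,35],[0,0,0],0],[[0,0,0],[0,0,0],0],[[0,0,0],[0,0,0],0]])

```text
clock: 13.45
eef_pos: [0.5107, -0.0535, 0.2216]
tool_rot: [0.987, 0.159, 0.003, 0.001]
ft_force: [-0.5, 0.2, -0.2]
grip_width: 0.0001
grasp_force: 0.0
```

```bash
python3 look.py r2.png|grep "R [01]"
cat > cmp.py <<'E'
import cv2,sys
n=cv2.imread("pics/"+sys.argv[1],0)
for f,k in(("l1.png","k1"),("l2.png","k0"),("r1.png","k2")):
    m=cv2.imread("pics/"+f,0)
    for nm,(a,b) in(("top",(440,505)),("bottom",(545,598))):
        for x in (250,):
            r=cv2.matchTemplate(n[a-12:min(600,b+12),200:300],m[a:b,214:286],cv2.TM_CCOEFF_NORMED);print(f,k,nm,round(float(r.max()),3))
# dark widths
for row in range(440,600,10): print(row,''.join('#' if n[row,c]<75 else '.' for c in range(200,300,2)))
E
python3 cmp.py r2.png
```

```text
R 0 wristcrop [251. 186.] sidecrop [218. 109.]
R 1 wristcrop [251. 303.] sidecrop [157. 143.]
l1.png k1 top 0.917
l1.png k1 bottom 0.933
l2.png k0 top 0.663
l2.png k0 bottom 0.747
r1.png k2 top 0.974
r1.png k2 bottom 0.819
440 ..............####..............####..............
450 ...............#..................##..............
460 ...............#.................###..............
470 ...............#...#################..............
480 ...............#..###############.##..............
490 ...............#..##################......########
500 ...................#############...........#......
510 ........................#..................#......
520 ######.####...##...#############.#################
530 ######.......###...#..............########..######
540 ...............#..................#............#..
550 ...............####..............##...............
560 ...............##############...###...............
570 .............##########################...........
580 ..................................................
590 ............##########.#...#..........#...........
```

The bottom patch matches the "one click short" reference best, at 0.93, so I make the last flick.

Call:
drive_tool(increments=[[[0,0,-30],[0,0,0],0],[[0,0,-35],[0,0,0],0],[[0,0,-35],[0,0,0],0],[[0,0,-25],[0,0,0],0],[[0,0,0],[0,0,0],0],[[8,2.7,0],[0,0,0],0],[[7,2.3,0],[0,0,0],0],[[6,2,0],[0,0,0],0]])

```text
clock: 14.22
eef_pos: [0.5313, -0.0465, 0.0956]
tool_rot: [0.987, 0.16, 0.001, 0.001]
ft_force: [-5.9, -2.0, 2.6]
grip_width: -0.0002
grasp_force: 2.9
```

Call:
drive_tool(increments=[[[6,2,0],[0,0,0],0],[[6,2,0],[0,0,0],0],[[6,2,0],[0,0,0],0],[[6,2,0],[0,0,0],0],[[4,1.3,0],[0,0,0],0],[[0,0,0],[0,0,0],0]])

```text
clock: 14.72
eef_pos: [0.5604, -0.0364, 0.0946]
tool_rot: [0.987, 0.16, 0.002, 0.0]
ft_force: [1.5, -0.3, 2.0]
grip_width: -0.0
grasp_force: 1.2
```

Call:
drive_tool(increments=[[[0,0,25],[0,0,0],0],[[0,0,25],[0,0,0],0],[[-25,-8,10],[0,0,0],0],[[-24,-8,0],[0,0,0],0],[[0,0,30],[0,0,0],0],[[0,0,35],[0,0,0],0],[[0,0,0],[0,0,0],0],[[0,0,0],[0,0,0],0]])

```text
clock: 15.38
eef_pos: [0.5105, -0.0532, 0.2215]
tool_rot: [0.987, 0.159, 0.003, 0.001]
ft_force: [-1.0, 0.0, -0.0]
grip_width: 0.0002
grasp_force: 0.0
```

```bash
python3 look.py r3.png|grep "R [01]"; python3 cmp.py r3.png
python3 - <<'E'
import cv2
# side view: left wheel and surroundings unchanged since it was zeroed?
a=cv2.imread("pics/l2.png",0);b=cv2.imread("pics/r3.png",0)
for nm,(x0,y0,x1,y1) in dict(leftwheel=(50,15,170,130),frontedge=(20,130,120,250),weight=(230,65,300,135),tin=(5,15,75,100),rightwheel=(120,100,260,215)).items():
    r=cv2.matchTemplate(b[max(0,y0-5):y1+5,max(0,x0-5):x1+5],a[y0:y1,x0:x1],cv2.TM_CCOEFF_NORMED);print(nm,r.max().round(3),cv2.minMaxLoc(r)[3])
E
```

```text
R 0 wristcrop [252. 186.] sidecrop [218. 109.]
R 1 wristcrop [252. 303.] sidecrop [157. 143.]
l1.png k1 top 0.669
l1.png k1 bottom 0.738
l2.png k0 top 0.909
l2.png k0 bottom 0.97
r1.png k2 top 0.721
r1.png k2 bottom 0.894
440 ...............####..............###..............
450 ............############################..........
460 ........................................#.........
470 ...........#################........#...#.........
480 ...........#############################..........
490 ...............#..##################......########
500 ............#########################.....##......
510 ...................##################.......#.....
520 #############.###..#############..################
530 ######........###..............#..#######...######
540 ..............###.................##...........#..
550 ................####............####..............
560 ................####............####..............
570 ................####............###...............
580 ................###..............##...............
590 ................#..#############..#...............
leftwheel 0.974 (5, 5)
frontedge 1.0 (5, 5)
weight 0.991 (5, 5)
tin 0.999 (5, 5)
rightwheel 0.976 (5, 5)
```

The right wheel's patch now matches the zero state (0.91 top, 0.97 bottom). The left wheel, counter, tin and weight haven't moved since the left wheel was zeroed.

```bash
python3 -c "from workcell import *;print(job_done())"
```

```text
the job is handed in; nothing more can be done
None
```

Both thumbwheels are back at zero (left took 2 clicks, right took 3) and the job is handed in at about 15 s; I saw the left in a picture but checked the right's last two clicks only by image matching, which also showed the counter, tin and weight unmoved, while the ink bottle was not checked at the end.

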